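Key the drive pulley onto the transfer pump's shaft

TASK

Fit the loose belt pulley, hub upward, onto the upright shaft of the wine transfer pump: thread it on, turn it under light pressure until its keyway finds the key, and take it fully home on the shoulder, then let go. Keep hold of it on the way down: do not force it onto the key, let it drop, or ram it home. Leave the glass, the corkscrew and the matchbox where they stand.

Things in the scene. Friction and masses are not known exactly. Their poses are not given: they have to be found in the camera images.
- pulley: Dark steel V-belt pulley, 0.35 kg, lying hub up. Rim 90 mm across, 20 mm high; above it the round hub, 44 mm across, up to 46 mm (grip here from above). Bore 22 mm right through. Origin: on the bore axis at the underside; z along the bore towards the hub; x points from the axis through the one keyway (see point hub_top).
- hub_top (a point): Centre of the top face of the pulley's hub, 46 mm above the pulley's origin, same axes. The keyway is a slot in the bore wall at +x, along the whole length, 8 mm wide, reaching out to 16 mm from the axis.
- pump: Aluminium wine transfer pump, immovable, on a grey base plate 120 x 110 mm, its steel shaft pointing straight up. Origin: centre of its underside on the table; z up; its hose tails point along +y and -y, reaching 68 mm out, 35 mm up. Over 45 N between pulley and pump (shaft, key; all contacts added), or a fall onto the shoulder, damages it.
- seat (a point): Centre of the pump's round shoulder (38 mm across), 75 mm above the pump's origin, same axes; the pulley's underside finally rests here. From here up the shaft is 20 mm thick, with a key beside it from 0 to 20 mm, plain to 42 mm, then a cone tapering to 12 mm thick at 50 mm. Off the key's line, the pulley stops 20 mm above this point.
- shaft_tip (a point): Tip of the shaft, 50 mm above seat, same axes as the pump. The shaft is stiff: it does not turn when a pulley rubs on it. Its one key is 6 mm wide and reaches out to 14.5 mm from the axis. Which way the key points is not reported: anywhere in the quarter between the pump's +x and +y axes (11 to 89 degrees from +x towards +y).
- glass: Empty stemmed tasting glass, 65 mm wide, 155 mm tall, standing at the back left. Origin: centre of the foot. A bystander.
- corkscrew: Metal winged corkscrew, 39 x 84 x 138 mm, standing on its bell at the back. Origin: centre of its underside. A bystander.
- matchbox: Matchbox 37 x 56 x 17 mm lying in front, between pulley and pump. Origin: centre of its underside. A bystander.
Mind the look-alikes: they are no part of the job. There is more than one size of the pulley; the one meant has the size given above.

How it is judged:
By the outcome, as a careful person would: the job done as asked, in the order asked, and still so for the second after the job is handed in, with the robot touching nothing.
It also fails if it takes over 61 s, if anything falls off the work surface, if the arm or the gripper's body presses on something with over 40 N, if the wrist force passes 120 N, or if a joint passes its speed limit or range.

ROBOT

A 6-joint arm with a two-finger parallel gripper is mounted at the origin on the work surface; the furniture and walls round the work are solid. World frame = base frame: x ahead of the robot, y to its left, z up, the work surface at z = 0. Lengths are in m, angles in degrees, forces in N, time in s.
With the tool pointing down it reaches from about 0.25 to 0.725 m from the base axis. Payload 9.7 kg.
Tool frame: the origin (TCP) lies midway between the tips of the shut fingers; the grasp point (between the pads) lies 19 mm behind it; z points along the fingers, y is the line along which they close (so a half turn about z gives the same grasp; the last joint's range is limited). The gripper opens to 85 mm and grips with 20 to 120 N. Pads are 22 mm wide; open, the fingers measure 114 mm over their backs; the gripper's body (76 mm by 85 mm) begins 54 mm behind the grasp point. The pads swing forward as they close: fully open they stand 13 mm farther back than shut.
Start: joints at [-71.562, 4.979, 10.078, 95.1, 0, 90], TCP at [0.174, -0.522, 0.231] pointing down, gripper open.
Joint ranges: [-179.16, 179.16], [-48.56, 103.87], [-65.8, 70.77], [-126.05, 130.52], [-82.76, 87.17], [-180, 180]. Speed limits (degrees/s): [127.2, 127.2, 147.25, 180, 180, 180].

INTERFACE

Orientations are given as [roll, pitch, yaw] about the fixed x, y, z axes, in that order (R = Rz(yaw) Ry(pitch) Rx(roll)).
In Python, from workcell import * gives the robot as it stands.
- The arm moves only by the tool servo_tool, never from a script. Its argument "moves" is a list of rows, each a list of 4 numbers: the shift along the world's x, y, z in cm, then the turn about the world's z in rad. A call has 1 to 20 rows; each row is the pose to reach, as a shift and turn from the pose commanded when the call began; what a row does not reach only later rows make up. A row lasts 1/12 s, in which the tool goes at most 41.7 mm and 7.16 degrees, less where a joint would pass 70% of its speed; a pose out of reach is approached as far as the arm can. A call with a gripper value outside its range is refused whole. "claw" is the closure, from 0 (fully open) to 1 (shut), set as the call begins (left out, the last holds). The fingers move at their own pace and stop on an object; "force" is the grip in N (left out, the last holds). Time passes only in rows, so rows that repeat a pose let the fingers close. It gives the time, the measured TCP pose, the force, the opening and the grip force at its end, in the units of the state.
- get_obs(): the state, without advancing time (a new reading comes with each control period).
- camera(name): name is "scene" or "top" or "wrist"; returns the picture (420x560x3 uint8, red, green, blue); there is no depth.
- get_calibration(name): a dict with "fx", "fy", "cx", "cy" (pixels), "k1" (the pictures are not rectified: a ray, as slopes to the right and down, at radius r is drawn at 1 + k1 r^2 times it, then the intrinsics apply), "rvec" (rotation vector, rad) and "tvec" (3), from world to camera coordinates, as OpenCV has them; the wrist camera has in their place "tool_from_camera" (4x4, takes a point from camera to tool coordinates, whose origin is the TCP and whose axes are the flange's). Camera axes: x right, y down, z forward; pixel columns grow to the right and rows downward; lengths in m; the calibration is good to about 2 mm. A picture is of the moment at which its call begins: read the wrist's pose just before it. get_calibration takes no time and is no camera call.
- job_done(): hands the job in; it is judged then, once.
The state is a dict: "time": time; "q": joint angles; "qd": joint speeds; "joint_efforts": joint torques, N m; "ee_pos": TCP position; "tcp_rot": TCP orientation; "wrist_force": force on the tool from outside, world axes, zero at the start; "torque": the same for the moment, N m; "opening": finger opening in m; "grasp_force": force on a finger pad.
Only numpy, scipy, OpenCV 4.12 (cv2) and the standard library are available. Lean on these libraries where they do the work, as an engineer would, in place of code of your own. Each camera call takes 0.05 s, during which the arm holds its last target. There are 200 camera calls.

## Working session

There is one attempt and no reset: what is moved stays moved. The work goes in short steps, Python scripts to look and compute and a tool call to move; the robot and the scene stay as the last step left them, time stands still between calls to the robot, and variables do not carry over. Pictures are saved under pics/ and viewed, at most 10 in all, crops included, and the job is handed in when it is done.

Besides the shell and the picture viewer there is one more tool, called after "Request:" by a JSON object that holds its "method" and its "body". servo_tool: Moves the arm, as the interface text tells. Its arguments: {"type":"object","properties":{"moves":{"type":"array","items":{"type":"array","items":{"type":"number"}}},"claw":{"type":"number"},"force":{"type":"number"}},"required":["moves"]}

```bash
mkdir -p pics
cat > h.py <<'E'
from workcell import *
import numpy as np, cv2
from scipy.spatial.transform import Rotation as R
def save(img,n,crop=None,s=1):
    if crop: x0,y0,x1,y1=crop; img=img[y0:y1,x0:x1]
    img=cv2.resize(img,None,fx=s,fy=s,interpolation=cv2.INTER_CUBIC)
    cv2.imwrite('pics/'+n,img[:,:,::-1])
def undist(c,u,v):
    xd,yd=(u-c['cx'])/c['fx'],(v-c['cy'])/c['fy']; x,y=xd,yd
    for _ in range(30):
        f=1+c['k1']*(x*x+y*y); x,y=xd/f,yd/f
    return np.array([x,y,1.])
def cam(name,obs=None):
    c=get_calibration(name)
    if 'rvec' in c:
        Rm=cv2.Rodrigues(np.array(c['rvec'],float))[0]; return c,Rm.T,-Rm.T@np.array(c['tvec'],float).ravel()
    T=np.array(c['tool_from_camera']); Rt=R.from_euler('xyz',obs['tcp_rot'],degrees=True).as_matrix()
    return c,Rt@T[:3,:3],Rt@T[:3,3]+np.array(obs['ee_pos'])
def ray(name,u,v,z,obs=None):
    c,Rw,o=cam(name,obs); d=Rw@undist(c,u,v); return o+d*(z-o[2])/d[2]
def proj(name,p,obs=None):
    c,Rw,o=cam(name,obs); q=Rw.T@(np.array(p)-o); x,y=q[0]/q[2],q[1]/q[2]; f=1+c['k1']*(x*x+y*y)
    return c['fx']*x*f+c['cx'],c['fy']*y*f+c['cy']
E
python3 - <<'E'
from h import *
o=get_obs(); print(o)
for n in('scene','top','wrist'):
    i=camera(n); cv2.imwrite(f'pics/{n}0raw.png',i[:,:,::-1])
    c,Rw,p=cam(n,o); print(n,p.round(3),Rw[:,2].round(2),c['fx'],c['k1'])
a=[cv2.imread(f'pics/{n}0raw.png') for n in('scene','top')]
cv2.imwrite('pics/s0.png',cv2.resize(a[0],(800,600))); cv2.imwrite('pics/t0.png',cv2.resize(a[1],(800,600)))
E
```

```text
{'time': 0.0, 'q': array([-7.15608241e+01,  5.01170626e+00,  1.00329509e+01,  9.50981277e+01,
       -1.32135287e-03,  8.99992603e+01]), 'qd': array([ 0.00148426,  0.00797532,  0.05447548,  0.03228964,  0.0570866 ,
       -0.01350686]), 'joint_efforts': array([-4.04311795e-04, -5.20390284e+01,  4.64799392e+01,  1.63260510e-02,
       -1.04722099e-04,  2.57082070e-05]), 'ee_pos': array([ 0.17388571, -0.52154964,  0.23056378]), 'tcp_rot': array([-1.79923117e+02,  1.32035915e-03,  1.84399174e+01]), 'wrist_force': array([0.76318286, 0.17102987, 0.35942759]), 'torque': array([ 0.01182724, -0.01081126,  0.00988949]), 'grasp_force': 0.0, 'opening': 0.08533169804533991}
scene [ 0.28  -0.444  0.728] [ 0.33  0.59 -0.74] 384.84495461741864 -0.06768186367808514
top [0.429 0.054 0.958] [ 0.13 -0.   -0.99] 402.3869474735862 -0.10599988510737371
wrist [ 0.239 -0.5    0.373] [-0.25 -0.08 -0.96] 289.25981207767524 -0.03320780813058428
```

View pics/s0.png

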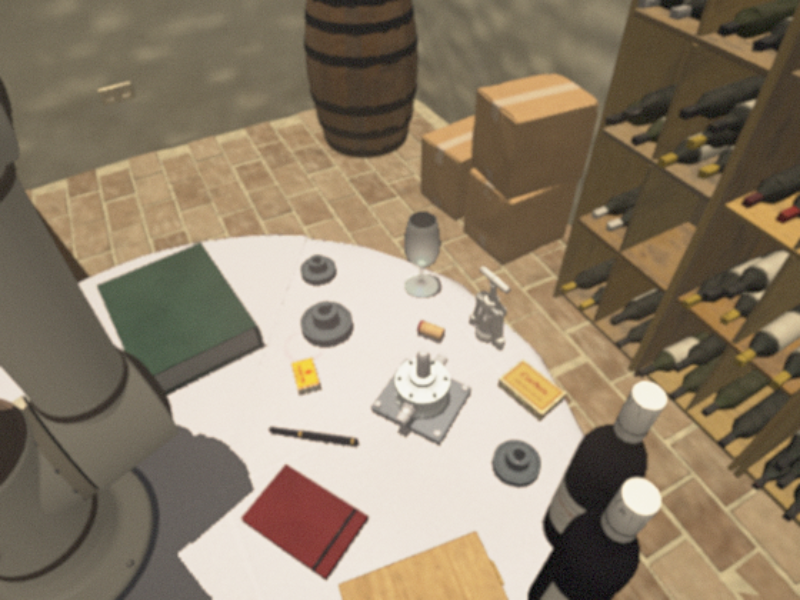

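View pics/t0.png

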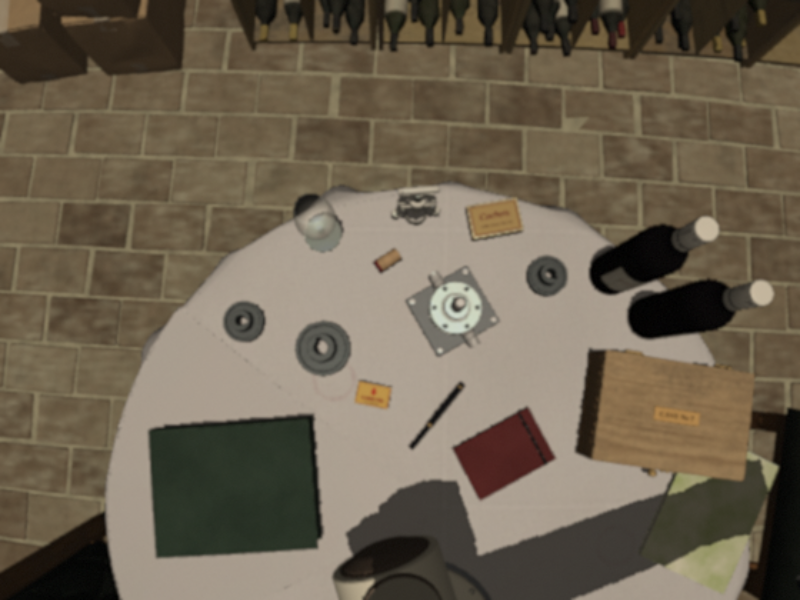

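The two pictures show three pulleys, given here as pixels in the 800x600 top view: (323,347) is about 55 px (~90 mm), while (244,321) and (547,275) are about 40 px (~66 mm). The one meant is (323,347). The pump is at (456,305), with hose tails at (433,277) and (473,340). The matchbox is at (373,394).

Run:
```python
from h import *
k=1.42857
for n,u,v,z in [('big top',322,343,.046),('big rimL',296,347,.02),('big rimR',351,347,.02),('s1L',223,321,.01),('s1R',265,321,.01),('s2L',527,275,.01),('s2R',568,275,.01),('tip',460,302,.125),('tailA',433,277,.035),('tailB',473,340,.035),('c1',465,267,.01),('c2',498,321,.01),('c3',438,355,.01),('c4',406,300,.01),('match',373,394,.017),('cork',415,207,.05)]:
    print(n,ray('top',u/k,v/k,z).round(3))
a=cv2.imread('pics/top0raw.png')
A=cv2.resize(a[215:275,195:255],(400,400),interpolation=3)
B=cv2.resize(a[180:250,280:350],(400,400),interpolation=3)
cv2.imwrite('pics/c1.png',np.hstack([A,B]))
```

```text
big top [0.474 0.166 0.046]
big rimL [0.468 0.211 0.02 ]
big rimR [0.469 0.122 0.02 ]
s1L [0.509 0.337 0.01 ]
s1R [0.51  0.267 0.01 ]
s2L [ 0.595 -0.17   0.01 ]
s2R [ 0.596 -0.241  0.01 ]
tip [ 0.533 -0.044  0.125]
tailA [ 0.584 -0.01   0.035]
tailB [ 0.483 -0.075  0.035]
c1 [ 0.606 -0.066  0.01 ]
c2 [ 0.516 -0.12   0.01 ]
c3 [ 0.459 -0.021  0.01 ]
c4 [0.549 0.033 0.01 ]
match [0.394 0.084 0.017]
cork [0.697 0.021 0.05 ]
```

View pics/c1.png

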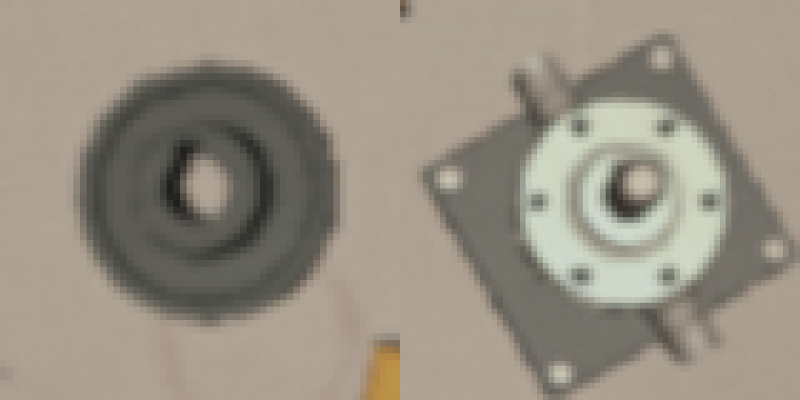

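The chosen pulley measures 90 mm across the rim, with its centre near (0.470, 0.167). The pump is near (0.532, -0.043) with its tails along about 33°. Moving over the pulley to look closer.

Request:
{"method": "servo_tool", "body": {"moves": [[0, 0, 4], [0, 0, 8], [1, 2, 11], [29.6, 68.9, 11], [29.6, 68.9, 11], [29.6, 68.9, 11], [29.6, 68.9, 11], [29.6, 68.9, 11], [29.6, 68.9, 11], [29.6, 68.9, 11], [29.6, 68.9, 11], [29.6, 68.9, 11], [29.6, 68.9, 11], [29.6, 68.9, 11], [29.6, 68.9, 11], [29.6, 68.9, 11], [29.6, 68.9, 11], [29.6, 68.9, 11], [29.6, 68.9, 11], [29.6, 68.9, 11]], "claw": 0}}

```text
validation failed for argument at $.mo...
```

Run:
```python
from h import *
o=get_obs(); print(o['time'],o['q'].round(1),o['ee_pos'],o['tcp_rot'])
```

```text
0.15 [-71.6   5.   10.   95.1  -0.   90. ] [ 0.17387488 -0.52158904  0.23075279] [-1.79940584e+02  9.08295738e-05  1.84357126e+01]
```

Request:
{"method": "servo_tool", "body": {"moves": [[0, 0, 4, 0], [0, 0, 8, 0], [1, 2, 11, 0], [29.6, 68.9, 11, 0], [29.6, 68.9, 11, 0], [29.6, 68.9, 11, 0], [29.6, 68.9, 11, 0], [29.6, 68.9, 11, 0], [29.6, 68.9, 11, 0], [29.6, 68.9, 11, 0], [29.6, 68.9, 11, 0], [29.6, 68.9, 11, 0], [29.6, 68.9, 11, 0], [29.6, 68.9, 11, 0], [29.6, 68.9, 11, 0], [29.6, 68.9, 11, 0], [29.6, 68.9, 11, 0], [29.6, 68.9, 11, 0], [29.6, 68.9, 11, 0], [29.6, 68.9, 11, 0]], "claw": 0}}

```text
time: 1.82
ee_pos: [0.4626, 0.1519, 0.3412]
tcp_rot: [180.0, -0.0, 18.5]
wrist_force: [0.4, -1.6, -0.9]
opening: 0.085
grasp_force: 0.0
```

Run:
```python
from h import *
o=get_obs(); print(o['time'],o['q'].round(1),o['ee_pos'],o['tcp_rot'])
```

```text
1.8167 [ 18.2   0.4  17.9 107.5  -0.  179.7] [0.46257451 0.15186806 0.3411618 ] [ 1.79993319e+02 -7.58919892e-03  1.84693480e+01]
```

Request:
{"method": "servo_tool", "body": {"moves": [[0.7, 1.5, -4, 0.1], [0.7, 1.5, -8, 0.2], [0.7, 1.5, -12, 0.3], [0.7, 1.5, -16, 0.4], [0.7, 1.5, -17, 0.5], [0.7, 1.5, -17, 0.5], [0.7, 1.5, -17, 0.5]]}}

```text
time: 2.4
ee_pos: [0.4692, 0.1645, 0.1714]
tcp_rot: [-180.0, 0.0, 46.9]
wrist_force: [0.2, -0.6, 1.1]
opening: 0.0857
grasp_force: 0.0
```

Run:
```python
from h import *
import json
o=get_obs(); i=camera('wrist'); print(o['time'],o['q'].round(1),o['ee_pos'],o['tcp_rot'])
np.save('o1.npy',o,allow_pickle=True); cv2.imwrite('pics/w1raw.png',i[:,:,::-1])
print(proj('wrist',[.47,.167,.046],o)); save(i,'w1.png',s=1.4286)
```

```text
2.4 [ 19.3  -3.   -4.7  88.4  -0.  152.4] [0.46915409 0.16445656 0.17138591] [-1.79983271e+02  3.86400157e-02  4.69094900e+01]
(np.float64(276.94933462768654), np.float64(200.35858771297708))
```

View pics/w1.png

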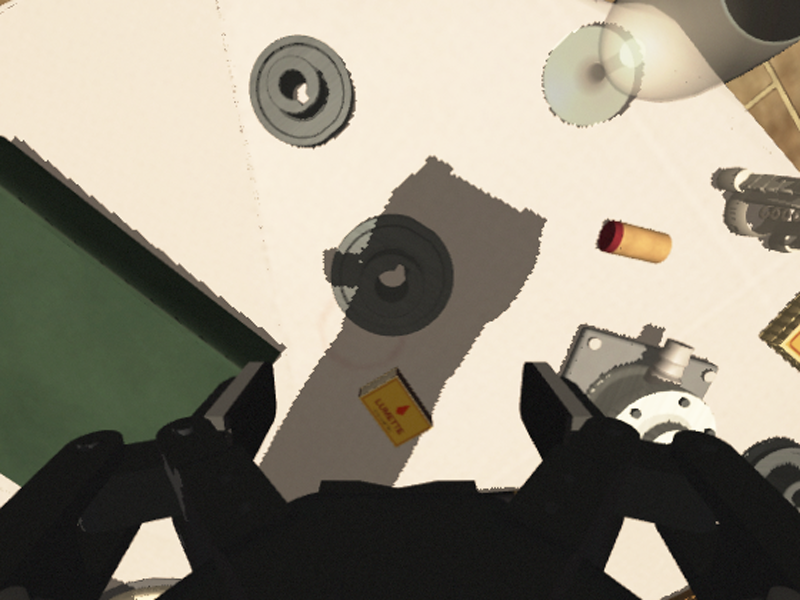

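The wrist view shows the big pulley at (392,275), in the arm's shadow, with a notch in the bore's upper right. I'll enlarge that part and brighten it.

Run:
```python
from h import *
i=cv2.imread('pics/w1raw.png')[148:238,225:325]
i=np.clip(i.astype(float)*1.8,0,255).astype(np.uint8)
cv2.imwrite('pics/c2.png',cv2.resize(i,None,fx=6.6,fy=6.6,interpolation=2))
```

```text
(no output)
```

View pics/c2.png

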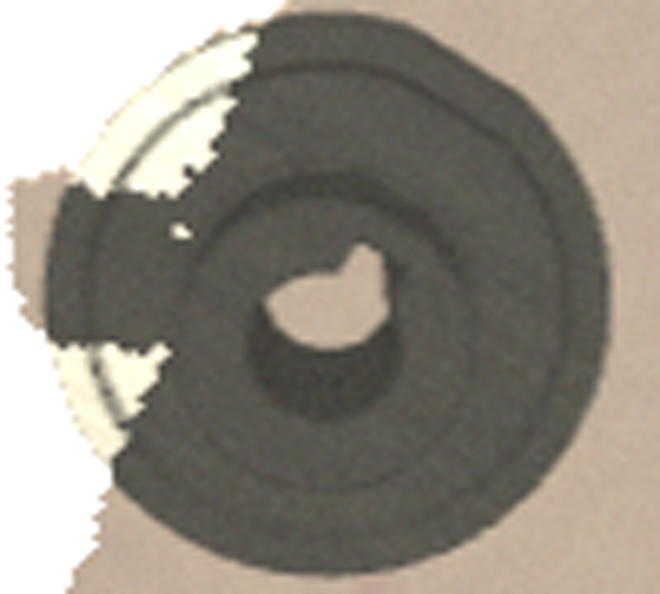

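The notch in the bore points up and to the right in the crop, at about (370,250). The hub centre is near (325,342). I'll fit the see-through outline to get the position and keyway angle.

Run:
```python
from h import *
from scipy.optimize import minimize
o=np.load('o1.npy',allow_pickle=True).item()
im=cv2.imread('pics/w1raw.png').astype(float).mean(2)
x0,y0,S=258,178,8; w,h=32,28
crop=im[y0:y0+h,x0:x0+w]
big=cv2.resize(crop,None,fx=S,fy=S,interpolation=1); mask=(big>(90)).astype(float)
print(np.percentile(crop,[5,50,95]),mask.sum()/S/S)
t=np.radians(np.arange(0,360,2))
def outline(x,y,z,a):
    c=[]
    for q in t:
        d=(q-a+np.pi)%(2*np.pi)-np.pi; r=.011
        px,py=r*np.cos(d),r*np.sin(d)
        if abs(py)<.004 and px>0: px=.016
        c.append([x+px*np.cos(a)-py*np.sin(a),y+px*np.sin(a)+py*np.cos(a),z])
    return np.array([proj('wrist',p,o) for p in c])
def sil(p):
    m=np.ones((h*S,w*S),np.uint8)
    for z in(.046,.03,.015,0):
        k=np.zeros_like(m); P=((outline(p[0],p[1],z,p[2])-[x0,y0]+.5)*S*16).astype(np.int32)
        cv2.fillPoly(k,[P],1,shift=4); m&=k
    return m
def cost(p): return np.abs(sil(p)-mask).sum()/S/S
g=ray('wrist',325/6.6+225-.5,342/6.6+148-.5,.046,o); print(g)
L=[]
for a in np.radians(range(0,360,30)):
    r=minimize(cost,[g[0],g[1],a],method='Nelder-Mead',options=dict(initial_simplex=[[g[0],g[1],a],[g[0]+.003,g[1],a],[g[0],g[1]+.003,a],[g[0],g[1],a+.3]],maxfev=80)); L.append((r.fun,r.x))
L.sort(key=lambda q:q[0])
for f,x in L[:4]: print(f,x[:2].round(4),np.degrees(x[2])%360)
```

```text
[36.33333333 47.16666667 98.66666667] 149.75
[0.46846703 0.16983508 0.046     ]Traceback (most recent call last):
  File "<stdin>", line 28, in <module>
    res = _minimize_neldermead(fun, x0, args, callback, bounds=bounds,
                               **options)
    fxr = func(xr)
    fx = function(np.copy(x), *(wrapper_args + args))
  File "<stdin>", line 24, in cost
  File "<stdin>", line 21, in sil
  File "<stdin>", line 17, in outline
  File "h.py", line 22, in proj
    c,Rw,o=cam(name,obs); q=Rw.T@(np.array(p)-o); x,y=q[0]/q[2],q[1]/q[2]; f=1+c['k1']*(x*x+y*y)
           ~~~^^^^^^^^^^
  File "h.py", line 14, in cam
    c=get_calibration(name)
ValueError: time passes only in moves, steps and waits
```

```bash
sed -i 's/^def cam(name/from functools import lru_cache\ngcal=lru_cache(None)(get_calibration)\ndef cam(name/; s/c=get_calibration(name)/c=gcal(name)/' h.py
cat > fit.py <<'E'
from h import *
from scipy.optimize import minimize
o=np.load('o1.npy',allow_pickle=True).item()
im=cv2.imread('pics/w1raw.png').astype(float).mean(2)
x0,y0,S=258,178,8; w,h=32,28
crop=im[y0:y0+h,x0:x0+w]
big=cv2.resize(crop,None,fx=S,fy=S,interpolation=1); mask=(big>70).astype(float)
print(mask.sum()/S/S)
t=np.radians(np.arange(0,360,2))
def outline(x,y,z,a):
    d=t; px,py=.011*np.cos(d),.011*np.sin(d)
    px=np.where((abs(py)<.004)&(px>0),.016,px)
    return np.array([proj('wrist',[x+u*np.cos(a)-v*np.sin(a),y+u*np.sin(a)+v*np.cos(a),z],o) for u,v in zip(px,py)])
def sil(p):
    m=np.ones((h*S,w*S),np.uint8)
    for z in(.046,0):
        k=np.zeros_like(m); P=((outline(p[0],p[1],z,p[2])-[x0,y0]+.5)*S*16).astype(np.int32)
        cv2.fillPoly(k,[P],1,shift=4); m&=k
    return m
def cost(p): return np.abs(sil(p)-mask).sum()/S/S
g=ray('wrist',325/6.6+225-.5,342/6.6+148-.5,.046,o); print(g)
L=[]
for a in np.radians(range(0,360,40)):
    r=minimize(cost,[g[0],g[1],a],method='Nelder-Mead',options=dict(initial_simplex=[[g[0],g[1],a],[g[0]+.003,g[1],a],[g[0],g[1]+.003,a],[g[0],g[1],a+.3]],maxfev=80)); L.append((r.fun,r.x))
L.sort(key=lambda q:q[0])
for f,x in L[:4]: print(f,x[:2].round(4),np.degrees(x[2])%360)
# rim silhouette checks in crop pixels (20mm rim)
for u,v in((45,290),(610,290),(330,12),(330,575)): print(ray('wrist',u/6.6+225-.5,v/6.6+148-.5,.02,o).round(4))
E
python3 fit.py
```

```text
185.8125
[0.46846703 0.16983508 0.046     ]
13.234375 [0.4675 0.1692] 15.725858297913906
13.28125 [0.4675 0.1692] 15.847376096311763
36.921875 [0.4678 0.1692] 126.22157020739225
36.921875 [0.4678 0.1692] 326.22157020739223
[0.4374 0.2018 0.02  ]
[0.5024 0.141  0.02  ]
[0.4997 0.2024 0.02  ]
[0.4375 0.1364 0.02  ]
```

The fit puts the pulley at (0.468, 0.1695) with its keyway at about 16° in the world. Next, a look at the pump from the far side to find the key.

Request:
{"method": "servo_tool", "body": {"moves": [[1, -3, 3, -0.1], [2, -7, 3, -0.2], [3.2, -11, 3, -0.3], [4.5, -15, 3, -0.4], [5.6, -19, 3, -0.5], [6.3, -20.8, 3, -0.6], [6.3, -20.8, 3, -0.6], [6.3, -20.8, 3, -0.6]]}}

```text
time: 3.12
ee_pos: [0.5332, -0.0447, 0.203]
tcp_rot: [180.0, -0.1, 12.5]
wrist_force: [-0.1, 0.2, -0.4]
opening: 0.0857
grasp_force: 0.0
```

Run:
```python
from h import *
o=get_obs(); i=camera('wrist'); print(o['time'],o['q'].round(1),o['ee_pos'],o['tcp_rot'])
np.save('o2.npy',o,allow_pickle=True); cv2.imwrite('pics/w2raw.png',i[:,:,::-1])
u,v=map(int,proj('wrist',[.532,-.043,.09],o)); print(u,v)
save(i,'c3.png',(u-90,v-75,u+90,v+60),4.4)
```

```text
3.1167 [ -4.8   2.3   4.1  91.7   0.  162.7] [ 0.5332447  -0.04469108  0.20302108] [ 1.79968037e+02 -1.33713038e-01  1.24656295e+01]
276 207
```

View pics/c3.png

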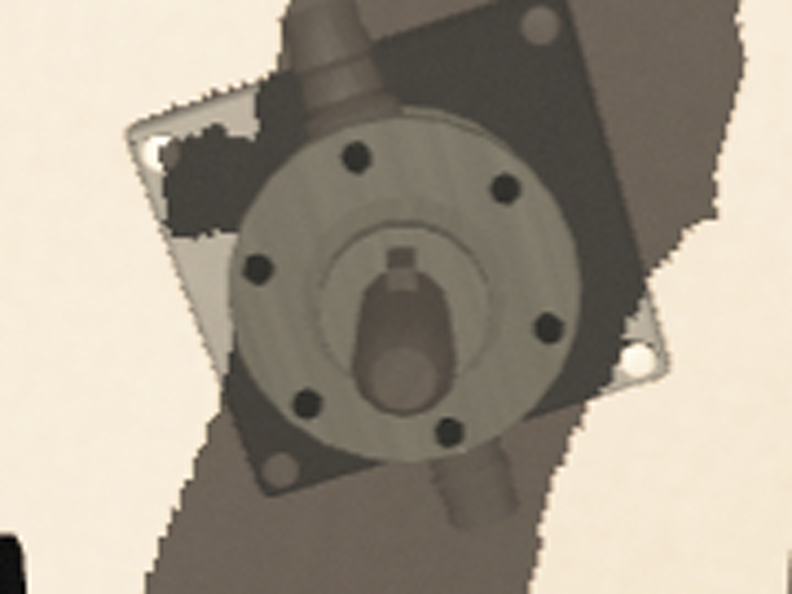

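The key shows clearly as a small block on the outward side of the shaft. Its outer top edge is centred at about (402,268), and the tip disc at (404,378).

Run:
```python
from h import *
o=np.load('o2.npy',allow_pickle=True).item()
f=lambda u,v,z: ray('wrist',u/4.4+186-.5+.11,v/4.4+132-.5+.11,z,o)
for n,u,v,z in [('tip',404,379,.125),('keytop out',402,268,.095),('keybot out',401,248,.075),('shL',319,305,.075),('shR',491,305,.075),('shTop',405,222,.075),('b1',357,157,.06),('b2',506,188,.06),('b3',549,328,.06),('b4',449,432,.06),('b5',307,404,.06),('b6',258,269,.06)]: print(n,f(u,v,z).round(4))
for z in(.05,.06,.07):
  print(z,np.mean([f(u,v,z) for u,v in((357,157),(506,188),(549,328),(449,432),(307,404),(258,269))],0), np.linalg.norm(f(357,157,z)-f(449,432,z)))
# reprojections of a model with centre c, key angle a
im=cv2.imread('pics/w2raw.png')
def P(p): 
    u,v=proj('wrist',p,o); return np.round([(u-186+.4)*4.4,(v-132+.4)*4.4]).astype(int)
c=np.array([.5335,-.044])
for a in(8,12,16): 
  d=np.array([np.cos(np.radians(a)),np.sin(np.radians(a))]);print(a,P([*(c+.0145*d),.095]),P([*(c+.0145*d),.075]))
print(P([*c,.125]),P([*c,.075]),P([*(c+[.019,0]),.075]))
```

```text
tip [ 0.5329 -0.0436  0.125 ]
keytop out [ 0.5466 -0.0401  0.095 ]
keybot out [ 0.5467 -0.0398  0.075 ]
shL [ 0.5304 -0.025   0.075 ]
shR [ 0.5385 -0.0618  0.075 ]
shTop [ 0.5524 -0.0394  0.075 ]
b1 [ 0.5619 -0.0263  0.06  ]
b2 [ 0.5623 -0.0606  0.06  ]
b3 [ 0.5327 -0.0781  0.06  ]
b4 [ 0.5027 -0.0611  0.06  ]
b5 [ 0.5023 -0.0267  0.06  ]
b6 [ 0.5319 -0.0094  0.06  ]
0.05 [ 0.52994317 -0.04419295  0.05      ] 0.07104261435754183
0.06 [ 0.53229645 -0.04369192  0.06      ] 0.0686423414861212
0.07 [ 0.53464974 -0.04319088  0.07      ] 0.06624206861470046
8 [412 264] [412 245]
12 [407 264] [407 245]
16 [402 264] [403 245]
[407 376] [407 310] [426 226]
```

Shaft axis is at (0.533, -0.0436) and the key at about 15°, which is -57°+72° and so inside the stated quarter. The keyway is already near that line. I'll grasp the pulley, thread it on about 20° off the key line, then turn it in.

Request:
{"method": "servo_tool", "body": {"moves": [[-1, 4, 0, 0.1], [-2.2, 8, 0, 0.2], [-3.5, 12, 0, 0.3], [-4.7, 16, 0, 0.4], [-5.9, 20, -2, 0.5], [-6.5, 21.4, -5, 0.6], [-6.5, 21.4, -8, 0.6], [-6.5, 21.4, -10, 0.6], [-6.5, 21.4, -10, 0.6], [-6.5, 21.4, -10, 0.6]]}}

```text
time: 4.0
ee_pos: [0.4667, 0.1714, 0.1019]
tcp_rot: [-180.0, 0.0, 47.2]
wrist_force: [0.2, 0.6, 0.6]
opening: 0.0853
grasp_force: 0.0
```

Request:
{"method": "servo_tool", "body": {"moves": [[0.1, -0.2, -3, 0], [0.1, -0.2, -5.5, 0], [0.1, -0.2, -7, 0], [0.1, -0.2, -7.8, 0], [0.1, -0.2, -8.2, 0], [0.1, -0.2, -8.2, 0], [0.1, -0.2, -8.2, 0]]}}

```text
time: 4.58
ee_pos: [0.4693, 0.1689, 0.021]
tcp_rot: [179.9, -0.1, 47.1]
wrist_force: [0.6, 1.1, -0.3]
opening: 0.0856
grasp_force: 0.0
```

Request:
{"method": "servo_tool", "body": {"moves": [[0, 0, -0.1, 0], [0, 0, -0.1, 0], [0, 0, -0.1, 0], [0, 0, -0.1, 0], [0, 0, -0.1, 0], [0, 0, -0.1, 0], [0, 0, -0.1, 0], [0, 0, -0.1, 0], [0, 0, -0.1, 0], [0, 0, -0.1, 0], [0, 0, -0.1, 0], [0, 0, -0.1, 0]], "claw": 1, "force": 60}}

```text
time: 5.58
ee_pos: [0.4688, 0.1688, 0.0193]
tcp_rot: [180.0, -0.1, 47.1]
wrist_force: [-1.2, 0.3, 6.0]
opening: 0.0429
grasp_force: 61.1
```

Request:
{"method": "servo_tool", "body": {"moves": [[0, 0, 1, 0], [0, 0, 3, 0], [0, 0, 6, 0], [0, 0, 9, 0], [0, 0, 12, 0], [0, 0, 15, 0], [0, 0, 16, 0], [0, 0, 16, 0], [0, 0, 16, 0]]}}

```text
time: 6.33
ee_pos: [0.4683, 0.1685, 0.1775]
tcp_rot: [-180.0, 0.0, 47.1]
wrist_force: [0.0, 0.5, -2.2]
opening: 0.0424
grasp_force: 61.6
```

Run:
```python
from h import *
o=get_obs(); i=camera('wrist'); print(o['time'],o['q'].round(1),o['ee_pos'],o['tcp_rot'],o['wrist_force'],o['torque'])
np.save('o3.npy',o,allow_pickle=True); cv2.imwrite('pics/w3raw.png',i[:,:,::-1])
e=o['ee_pos'].copy(); e[2]+=.0267; u,v=map(int,proj('wrist',e,o)); print(u,v)
i=np.clip(i.astype(float)*1.5,0,255).astype(np.uint8)
save(i,'c4.png',(u-100,v-80,u+100,v+70),4)
```

```text
6.3333 [ 19.8  -2.9  -3.9  89.1  -0.  152.7] [0.46833924 0.16853218 0.17753431] [-1.79989960e+02  2.23073187e-02  4.70881321e+01] [ 0.04645725  0.48177764 -2.24041648] [0.01408151 0.01738535 0.04108783]
277 286
```

View pics/c4.png

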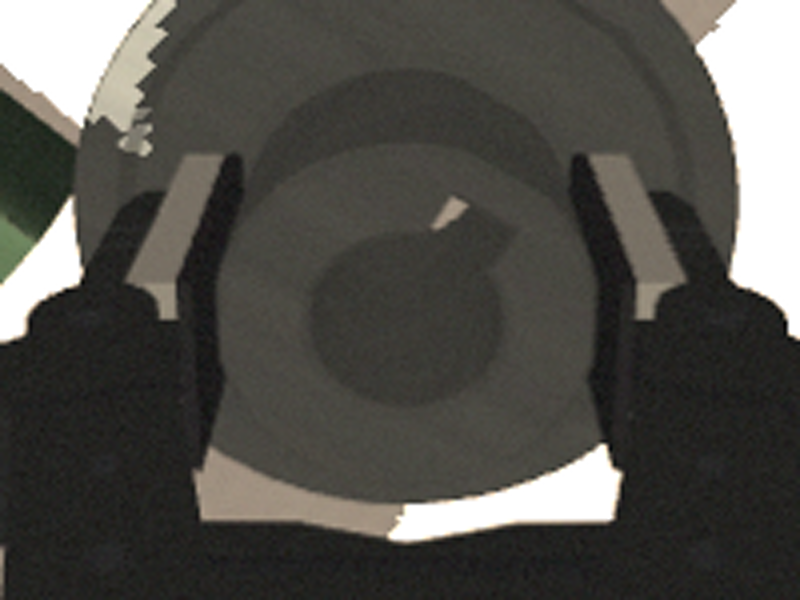

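The pulley is held squarely. The bore centre is at (406,320) and the keyway end is centred at about (492,214).

Run:
```python
from h import *
o=np.load('o3.npy',allow_pickle=True).item(); e=o['ee_pos']
f=lambda u,v: ray('wrist',u/4+177-.4,v/4+206-.4,e[2]+.0267,o)
c=np.mean([f(310,320),f(502,320),f(406,235),f(406,406)],0); print(c-e,np.linalg.norm(f(310,320)-f(502,320)),np.linalg.norm(f(406,235)-f(406,406)))
h=np.mean([f(406,144),f(406,503)],0); print(h-e,np.linalg.norm(f(406,144)-f(406,503)))
k=f(492,214)-c; print(np.linalg.norm(k),np.degrees(np.arctan2(k[1],k[0])))
T=np.array([.5332,-.0436]); print('shift cm',(T-c[:2])*100)
```

```text
[0.00022441 0.00016816 0.0267    ] 0.021638474630219357 0.021713942330303986
[-0.00076009 -0.00088975  0.0267    ] 0.04578628291544666
0.0162341362686737 11.587068095686709
shift cm [  6.46363492 -21.23003478]
```

Request:
{"method": "servo_tool", "body": {"moves": [[1, -3.3, 0, -0.1], [2, -6.6, 0, -0.2], [3, -9.9, 0, -0.3], [4, -13.2, 0, -0.4], [5, -16.5, 0, -0.44], [6, -19.6, 0, -0.44], [6.5, -21.2, 0, -0.44], [6.5, -21.2, 0, -0.44], [6.5, -21.2, 0, -0.44], [6.5, -21.2, 0, -0.44]]}}

```text
time: 7.22
ee_pos: [0.5326, -0.043, 0.1767]
tcp_rot: [-179.9, 0.1, 21.9]
wrist_force: [-0.5, 0.6, -3.0]
opening: 0.0432
grasp_force: 62.0
```

Run:
```python
from h import *
o=get_obs(); i=camera('wrist'); print(o['time'],o['q'].round(1),o['ee_pos'],o['tcp_rot'],o['wrist_force'],o['torque'])
np.save('o4.npy',o,allow_pickle=True); cv2.imwrite('pics/w4raw.png',i[:,:,::-1])
e=o['ee_pos'].copy(); e[2]+=.0267; u,v=map(int,proj('wrist',e,o)); print(u,v)
i=np.clip(i.astype(float)*1.5,0,255).astype(np.uint8)
save(i,'c5.png',(u-60,v-60,u+60,v+45),5.7)
```

```text
7.2167 [ -4.6   2.2   1.1  89.1   0.  153.5] [ 0.53263809 -0.04302775  0.17670177] [-1.79914663e+02  1.26749893e-01  2.18704857e+01] [-0.52778196  0.64664953 -3.02775667] [ 0.01966108 -0.02841893  0.05667721]
279 286
```

View pics/c5.png

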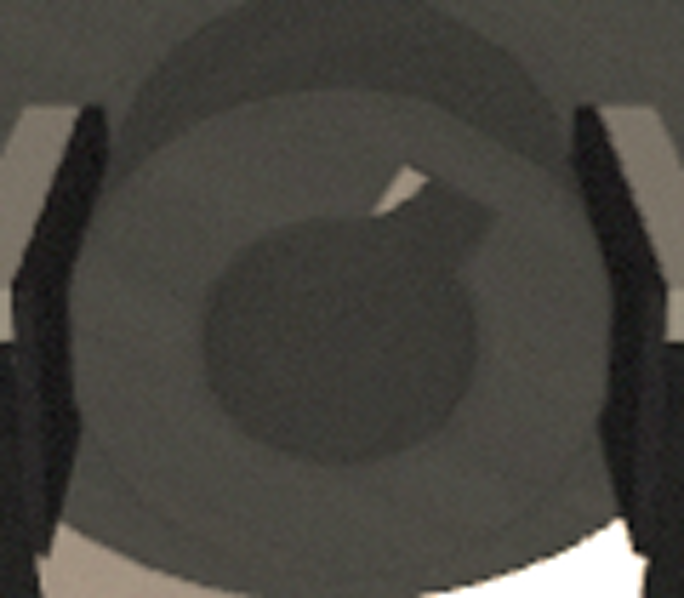

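The pulley is over the shaft, but the hub hides the tip, so I'll go down gently and watch the force.

Request:
{"method": "servo_tool", "body": {"moves": [[0, 0, -1, 0], [0, 0, -2, 0], [0, 0, -2.7, 0], [0, 0, -3, 0], [0, 0, -3.2, 0], [0, 0, -3.4, 0], [0, 0, -3.6, 0], [0, 0, -3.6, 0]]}}

```text
time: 7.93
ee_pos: [0.5334, -0.0435, 0.1421]
tcp_rot: [-180.0, -0.0, 21.9]
wrist_force: [-0.1, 0.2, -2.9]
opening: 0.0427
grasp_force: 62.0
```

Request:
{"method": "servo_tool", "body": {"moves": [[0, 0, -0.2, 0], [0, 0, -0.4, 0], [0, 0, -0.6, 0], [0, 0, -0.7, 0], [0, 0, -0.8, 0], [0, 0, -0.9, 0], [0, 0, -0.9, 0]]}}

```text
time: 8.52
ee_pos: [0.5333, -0.0434, 0.1331]
tcp_rot: [-180.0, 0.0, 21.9]
wrist_force: [-0.3, -0.4, -3.1]
opening: 0.0426
grasp_force: 62.0
```

Request:
{"method": "servo_tool", "body": {"moves": [[0, 0, -0.3, 0], [0, 0, -0.6, 0], [0, 0, -0.9, 0], [0, 0, -1.2, 0], [0, 0, -1.4, 0], [0, 0, -1.6, 0], [0, 0, -1.6, 0]]}}

```text
time: 9.1
ee_pos: [0.5332, -0.0434, 0.1167]
tcp_rot: [-180.0, 0.0, 21.9]
wrist_force: [0.8, -0.1, -2.8]
opening: 0.0427
grasp_force: 62.0
```

Request:
{"method": "servo_tool", "body": {"moves": [[0, 0, -0.05, 0], [0, 0, -0.1, 0], [0, 0, -0.15, 0], [0, 0, -0.15, 0]]}}

```text
time: 9.43
ee_pos: [0.5334, -0.0435, 0.1158]
tcp_rot: [180.0, -0.0, 21.9]
wrist_force: [-0.4, -0.3, -2.6]
opening: 0.0427
grasp_force: 62.0
```

Request:
{"method": "servo_tool", "body": {"moves": [[0, 0, -0.05, 0], [0, 0, -0.1, 0], [0, 0, -0.1, 0]]}}

```text
time: 9.68
ee_pos: [0.5334, -0.0434, 0.1147]
tcp_rot: [-180.0, 0.0, 21.9]
wrist_force: [0.3, -0.4, -2.1]
opening: 0.043
grasp_force: 62.0
```

Request:
{"method": "servo_tool", "body": {"moves": [[0, 0, -0.05, 0], [0, 0, -0.05, 0], [0, 0, -0.05, 0]]}}

```text
time: 9.93
ee_pos: [0.5334, -0.0434, 0.1143]
tcp_rot: [180.0, -0.0, 21.9]
wrist_force: [-0.4, 0.8, -1.9]
opening: 0.0428
grasp_force: 62.0
```

Request:
{"method": "servo_tool", "body": {"moves": [[0, 0, -0.05, 0], [0, 0, -0.05, 0], [0, 0, -0.05, 0]]}}

```text
time: 10.18
ee_pos: [0.5335, -0.0434, 0.1141]
tcp_rot: [180.0, -0.0, 21.9]
wrist_force: [-0.5, -1.4, 0.3]
opening: 0.0428
grasp_force: 62.4
```

Contact with the key top is light, at about 3 N. I'll add a little pressure and start turning.

Request:
{"method": "servo_tool", "body": {"moves": [[0, 0, -0.03, 0], [0, 0, -0.03, 0.04], [0, 0, -0.03, 0.08], [0, 0, -0.03, 0.12], [0, 0, -0.03, 0.16], [0, 0, -0.03, 0.2], [0, 0, -0.03, 0.24], [0, 0, -0.03, 0.28], [0, 0, -0.03, 0.3], [0, 0, -0.03, 0.3]]}}

```text
time: 11.02
ee_pos: [0.5337, -0.0437, 0.1137]
tcp_rot: [180.0, -0.0, 39.1]
wrist_force: [0.9, -2.1, 0.3]
opening: 0.043
grasp_force: 62.3
```

Request:
{"method": "servo_tool", "body": {"moves": [[0, 0, -0.03, 0.02], [0, 0, -0.03, 0.04], [0, 0, -0.03, 0.06], [0, 0, -0.03, 0.06]]}}

```text
time: 11.35
ee_pos: [0.5329, -0.0432, 0.1126]
tcp_rot: [-179.9, 0.0, 42.6]
wrist_force: [0.3, -0.2, -3.2]
opening: 0.0428
grasp_force: 62.0
```

Request:
{"method": "servo_tool", "body": {"moves": [[0, 0, -0.03, 0.02], [0, 0, -0.03, 0.04], [0, 0, -0.03, 0.06], [0, 0, -0.03, 0.06]]}}

```text
time: 11.68
ee_pos: [0.5332, -0.0434, 0.1127]
tcp_rot: [-180.0, 0.0, 46.0]
wrist_force: [-0.4, 0.5, -3.2]
opening: 0.0429
grasp_force: 62.0
```

The key has found the keyway: the force went free at yaw 42.6° and z dropped. Yaw 46° should be near the middle of the play. Going down step by step.

Request:
{"method": "servo_tool", "body": {"moves": [[0, 0, -0.1, 0], [0, 0, -0.2, 0], [0, 0, -0.3, 0], [0, 0, -0.3, 0]]}}

```text
time: 12.02
ee_pos: [0.5333, -0.0434, 0.1096]
tcp_rot: [-180.0, 0.0, 45.9]
wrist_force: [-0.2, 0.4, -2.6]
opening: 0.0431
grasp_force: 62.0
```

```bash
python3 -c "
from h import *
o=get_obs(); print(o['time'],o['ee_pos'],o['wrist_force'],o['torque'])"
```

```text
12.0167 [ 0.53325058 -0.04344166  0.10957881] [-0.1659303   0.39074773 -2.59220739] [ 0.01292259 -0.00550931  0.00893034]
```

Free, with no torque. Continuing down.

Request:
{"method": "servo_tool", "body": {"moves": [[0, 0, -0.15, 0], [0, 0, -0.3, 0], [0, 0, -0.45, 0], [0, 0, -0.6, 0], [0, 0, -0.75, 0], [0, 0, -0.9, 0], [0, 0, -1.05, 0], [0, 0, -1.2, 0], [0, 0, -1.25, 0], [0, 0, -1.25, 0]]}}

```text
time: 12.85
ee_pos: [0.5333, -0.0434, 0.0972]
tcp_rot: [-180.0, 0.0, 45.9]
wrist_force: [-0.3, -0.3, -2.0]
opening: 0.043
grasp_force: 62.0
```

Request:
{"method": "servo_tool", "body": {"moves": [[0, 0, -0.05, 0], [0, 0, -0.1, 0], [0, 0, -0.15, 0], [0, 0, -0.2, 0], [0, 0, -0.2, 0]]}}

```text
time: 13.27
ee_pos: [0.5334, -0.0434, 0.0953]
tcp_rot: [-180.0, 0.0, 45.9]
wrist_force: [-0.8, 0.2, -3.2]
opening: 0.0426
grasp_force: 62.0
```

Request:
{"method": "servo_tool", "body": {"moves": [[0, 0, -0.03, 0], [0, 0, -0.06, 0], [0, 0, -0.06, 0]]}}

```text
time: 13.52
ee_pos: [0.5334, -0.0435, 0.0947]
tcp_rot: [-180.0, 0.0, 45.9]
wrist_force: [0.2, 0.7, -3.4]
opening: 0.0427
grasp_force: 62.0
```

Request:
{"method": "servo_tool", "body": {"moves": [[0, 0, -0.03, 0], [0, 0, -0.05, 0], [0, 0, -0.05, 0]]}}

```text
time: 13.77
ee_pos: [0.5334, -0.0434, 0.0943]
tcp_rot: [180.0, -0.0, 45.9]
wrist_force: [-0.5, -0.1, -2.7]
opening: 0.0426
grasp_force: 62.1
```

Request:
{"method": "servo_tool", "body": {"moves": [[0, 0, -0.03, 0], [0, 0, -0.03, 0], [0, 0, -0.03, 0]]}}

```text
time: 14.02
ee_pos: [0.5334, -0.0435, 0.0943]
tcp_rot: [180.0, -0.0, 45.9]
wrist_force: [-2.1, 0.3, 1.7]
opening: 0.0426
grasp_force: 62.4
```

Request:
{"method": "servo_tool", "body": {"moves": [[0, 0, -0.03, 0], [0, 0, -0.03, 0], [0, 0, -0.03, 0]]}}

```text
time: 14.27
ee_pos: [0.5334, -0.0435, 0.0943]
tcp_rot: [180.0, -0.0, 45.9]
wrist_force: [-3.7, 0.3, 5.8]
opening: 0.0435
grasp_force: 62.8
```

The pulley is home: z holds at 0.0943, 20 mm below the key contact, and the force rises to about 9 N. Letting go.

Request:
{"method": "servo_tool", "body": {"moves": [[0, 0, 0.03, 0], [0, 0, 0.03, 0], [0, 0, 0.03, 0]], "force": 20}}

```text
time: 14.52
ee_pos: [0.5334, -0.0435, 0.0942]
tcp_rot: [180.0, -0.0, 45.9]
wrist_force: [-3.2, 0.3, 5.1]
opening: 0.0429
grasp_force: 62.6
```

Request:
{"method": "servo_tool", "body": {"moves": [[0, 0, 0, 0], [0, 0, 0, 0], [0, 0, 0, 0], [0, 0, 0, 0], [0, 0, 0, 0], [0, 0, 0, 0], [0, 0, 0, 0], [0, 0, 0, 0], [0, 0, 0, 0], [0, 0, 0, 0]], "claw": 0}}

```text
time: 15.35
ee_pos: [0.5334, -0.0434, 0.094]
tcp_rot: [180.0, -0.0, 45.9]
wrist_force: [-0.2, -0.5, 0.3]
opening: 0.0856
grasp_force: 0.0
```

Request:
{"method": "servo_tool", "body": {"moves": [[0, 0, 1, 0], [0, 0, 3, 0], [0, 0, 6, 0], [0, 0, 9, 0], [0, 0, 11, 0], [0, 0, 12, 0], [0, 0, 12, 0], [0, 0, 12, 0]]}}

```text
time: 16.02
ee_pos: [0.5335, -0.0434, 0.2137]
tcp_rot: [180.0, -0.0, 45.9]
wrist_force: [-0.0, -0.5, 0.1]
opening: 0.0853
grasp_force: 0.0
```

Run:
```python
from h import *
o=get_obs(); i=camera('wrist'); print(o['time'],o['ee_pos'],o['wrist_force'])
j=camera('scene')
u,v=map(int,proj('wrist',[.5333,-.0436,.11],o)); a=cv2.resize(i[max(0,v-70):v+70,u-70:u+70],(400,400))
b=cv2.resize(j[220:320,240:340],(400,400),interpolation=2); save(np.hstack([a,b]),'f.png')
```

```text
16.0167 [ 0.53347767 -0.04344424  0.21365962] [-0.00463718 -0.47819472  0.14549405]
```

View pics/f.png

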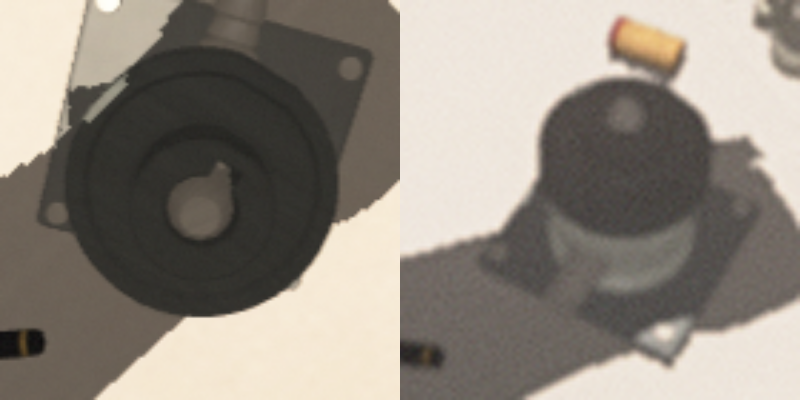

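The pulley sits level on the shoulder. The shaft tip fills the bore at (202,205), just clear of the hub, and the keyway at (222,172) lies over the key. The gripper touches nothing.

```bash
python3 -c "
from workcell import *
print(job_done())"
```

```text
the job is handed in; nothing more can be done
None
```

The pulley is on the pump shaft, hub up: it was turned under light pressure until the key engaged, taken down held onto the shoulder (about 9 N at most) and released, and the job was handed in at about 16 s with no verdict shown; I never moved to or felt contact with the glass, corkscrew or matchbox, but did not re-check them at the end.

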